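# Find the sweeping block in the tool tray and clear the binding board

## Task

Pick the sweeping block with the orange grip out of the cluttered tool tray, leaving the other things in the tray where they are, and use it to sweep all four amber-brown chips of old binding glue off the grey plate into the blue trough at the end of the board, without touching the chips with the fingers. Then set the block down gently, upright on its rubber foot, in the middle of the round cork pad. Leave the dropper bottle, the glue stick and the marker alone.

Things in the scene. Friction and masses are not known exactly. Their poses are not given: they have to be found in the camera images.
- sweep_block: sweeping block, free, about 160 g: pale wooden base with a black rubber foot, 30 (x) x 90 (y) x 23 mm (z), and on top of it an upright orange grip 18 (x) x 66 (y) mm from z = 23 to z = 65 mm, with rounded edges. Origin: centre of the underside of the foot; z up. Grasp the grip across its 18 mm (along the block's x) at about z = 50 mm. It stands upright in one of the six places of the tool tray, drawn at random, its long side roughly along the tray's x
- tool_tray: grey open tray, fixed, outside 220 (x) x 275 (y) x 42 mm (z), on a black plinth; walls 5 mm, the floor inside at z = 15 mm; origin: centre of the underside. Holds the block and five other things in two rows (along x) of three (along y), 85 to 100 mm apart
- board: fixed wooden sweeping board, 225 x 166 mm; origin at its middle at table height, z up. Its -x end, nearest the robot, has the trough, the rest is the grey plate. Lips up to z = 40 mm along both sides (inner faces at y = -75 and 75 mm) and at the far end (inner face at x = 110 mm) keep the chips on; sweep along -x
- plate (a point): middle of the board's grey plate, on its top (board x = 30, y = 0, z = 30 mm), axes as the board's. The plate spans 80 mm to each side in x and 75 mm in y; open towards the trough, at its -x edge. All chips lie at least 45 mm from the far lip at the start, so the block fits behind them, about 55 mm beyond this point in x
- trough (a point): middle of the trough's floor (board x = -78, y = 0, z = 4 mm), axes as the board's. Blue-painted trough, inside 55 mm (x) x 150 mm (y), 26 mm deep below the plate's top, end wall up to the height of the plate. Chips pushed over the plate's edge fall in
- cork_mat: round cork pad, fixed, diameter 150 mm, 16 mm thick; origin: centre of the underside
- chip_0: hard amber-brown chip of old binding glue, about 20 x 15 x 10 mm, 12 g, free; origin at its centre. Lies on the plate at the start
- chip_1: hard amber-brown chip of old binding glue, about 20 x 15 x 10 mm, 12 g, free; origin at its centre. Lies on the plate at the start
- chip_2: hard amber-brown chip of old binding glue, about 20 x 15 x 10 mm, 12 g, free; origin at its centre. Lies on the plate at the start
- chip_3: hard amber-brown chip of old binding glue, about 20 x 15 x 10 mm, 12 g, free; origin at its centre. Lies on the plate at the start
- weight_0: black paper weight with a wooden knob, 46 x 76 x 49 mm, in the tray; stays there. Origin: centre of the underside
- tape_roll_0: cream roll of tape lying flat, 74 mm across, 19 mm high, in the tray; stays there. Origin: centre of the underside
- tape_measure: yellow pocket tape measure, 33 x 78 x 60 mm, in the tray; stays there. Origin: centre of the underside
- eraser: white eraser in a blue sleeve, 23 x 62 x 13 mm, in the tray; stays there. Origin: centre of the underside
- jar_paste: small cream jar with a black lid, 56 mm across, 55 mm high, in the tray; stays there. Origin: centre of the underside
- dropper_bottle: amber dropper bottle, 34 mm across, 110 mm high, standing on the table beyond the work; bystander. Origin: centre of the underside
- glue_stick: glue stick, green, white and yellow, 26 mm across, 97 mm high, standing beyond the work; bystander. Origin: centre of the underside
- marker: dark grey felt marker with a red end, 19 x 136 x 21 mm, lying beyond the work; bystander. Origin: centre of the underside

How it is judged:
On the way, in this order (a step that is already met when the one before it is completed fails the run):
1. the block is lifted clear of the tray (its foot more than 70 mm above the table) (height (world z) of sweep_block above 0.07 m), for 0.2 s.
2. all four chips lie in the trough (x of chip_0 in the frame of board between -0.106 and -0.049 m and y of chip_0 in the frame of board between -0.076 and 0.076 m and z of each of chip_0, chip_1, chip_2, chip_3 in the frame of board below 0.03 m and x of chip_1 in the frame of board between -0.106 and -0.049 m and y of chip_1 in the frame of board between -0.076 and 0.076 m and x of chip_2 in the frame of board between -0.106 and -0.049 m and y of chip_2 in the frame of board between -0.076 and 0.076 m and x of chip_3 in the frame of board between -0.106 and -0.049 m and y of chip_3 in the frame of board between -0.076 and 0.076 m), for 0.2 s.
At the end, for the whole second after the job is handed in: All four chips lie in the trough (centres between its walls and below the plate's top), and the block stands released and at rest, upright within 0.1 rad, on the cork pad, its centre within 28 mm of the pad's centre (all of step 2 and horizontal distance between sweep_block and cork_mat below 0.028 m and angle between sweep_block's own z axis and vertical below 0.1 rad and height (world z) of sweep_block between 0.013 and 0.02 m and linear speed of sweep_block below 0.02 m/s and contact force between the fingers and sweep_block below 0.05 N); the robot touches nothing.
It fails at once if a finger touches a chip (more than 0.5 N) (contact force between the fingers and chip_0 above 0.5 N or contact force between the fingers and chip_1 above 0.5 N or contact force between the fingers and chip_2 above 0.5 N or contact force between the fingers and chip_3 above 0.5 N).
It fails at once if another thing in the tray is moved more than 40 mm (distance of any of weight_0, tape_roll_0, tape_measure, eraser, jar_paste from where it was at the start of the episode above 0.04 m).
It fails at once if a bystander (dropper bottle, glue stick, marker) is moved more than 20 mm (distance of any of dropper_bottle, glue_stick, marker from where it was at the start of the episode above 0.02 m).
It fails at once if the block is dropped (moves faster than 0.5 m/s while no finger holds it) (linear speed of sweep_block above 0.5 m/s and contact force between the fingers and sweep_block below 0.05 N).
It also fails if it takes over 51 s, if anything falls off the work surface, if the arm or the gripper's body presses on something with over 40 N, if the wrist force passes 120 N, or if a joint passes its speed limit or range.

## Robot

A 6-joint arm with a two-finger parallel gripper is mounted at the origin on the work surface; the furniture and walls round the work are solid. World frame = base frame: x ahead of the robot, y to its left, z up, the work surface at z = 0. Lengths are in m, angles in rad, forces in N, time in s.
With the tool pointing down it reaches from about 0.375 to 0.9 m from the base axis. Payload 3.1 kg.
Tool frame: the origin (TCP) lies midway between the tips of the shut fingers; the grasp point (between the pads) lies 19 mm behind it; z points along the fingers, y is the line along which they close (so a half turn about z gives the same grasp; the last joint's range is limited). The gripper opens to 85 mm and grips with 20 to 120 N. Pads are 22 mm wide; open, the fingers measure 114 mm over their backs; the gripper's body (76 mm by 85 mm) begins 54 mm behind the grasp point. The pads swing forward as they close: fully open they stand 13 mm farther back than shut.
Start: joints at [0.954, 0.527, 1.433, -0, 1.181, -0.178], TCP at [0.265, 0.566, 0.231] pointing down, gripper open.
Joint ranges: [-3.08, 3.08], [-0.75, 2.2], [0.22, 2.44], [-1.43, 4.57], [0, 2.65], [-2.85, 2.85]. Speed limits (rad/s): [2.79, 2.79, 3.14, 3.14, 3.14, 3.14].

## Interface

Orientations are given as a unit quaternion [w, x, y, z].
In Python, from bench import * gives the robot as it stands. The module is installed in compiled form; this text tells all that it offers.
- The arm moves only by the tool carry_out, never from a script. Its argument "series" is a list of rows, each an object with "dp": the shift along the tool's x, y, z as a fraction of full scale, a list of three; "twist": the turn, a rotation vector about the tool's x, y, z as a fraction of full scale, a list of three; "grip": the opening in per cent of the stroke, from 0 (shut) to 100 (fully open). A call has 1 to 20 rows; each row shifts and turns the commanded pose from where the row before left it, along the tool's axes as they then stand; what a row does not reach is not made up. Full scale, the value 1, is 0.8 m for a shift and pi rad for a turn. A row lasts 1/10 s, in which the tool goes at most 50 mm and 8.59 degrees, less where a joint would pass 70% of its speed; a pose out of reach is approached as far as the arm can. A call with a number of a shift or a turn outside -1 to 1 is refused whole. A call with a gripper value outside its range is refused whole. The fingers move at their own pace and stop on an object; "newtons" is the grip in N (left out, the last holds). Time passes only in rows, so rows that do not move let the fingers close. It gives the time, the measured TCP pose, the force, the opening and the grip force at its end, in the units of the state.
- observe(): the state, without advancing time (a new reading comes with each control period).
- camera(name): name is "side" or "top" or "wrist"; returns (picture, depth): 400x640x3 uint8, blue, green, red; 400x640 float32, m along the optical axis (not along the pixel's ray), 0 where there is no reading.
- camera_model(name): a dict with "K" (3x3 intrinsics, pixels), "k1" (the pictures are not rectified: a ray, as slopes to the right and down, at radius r is drawn at 1 + k1 r^2 times it, then the intrinsics apply), "R" (3x3) and "t" (3): a world point X has camera coordinates R X + t. Camera axes: x right, y down, z forward; pixel columns grow to the right and rows downward; lengths in m; the calibration is good to about 2 mm. A picture is of the moment at which its call begins: read the wrist's pose just before it. camera_model takes no time and is no camera call; for the wrist camera it gives the pose at the moment of the call.
- job_done(): hands the job in; it is judged then, once.
The state is a dict: "t": time; "q": joint angles; "dq": joint speeds; "tau": joint torques, N m; "ee_pos": TCP position; "eef_rot": TCP orientation; "ft_force": force on the tool from outside, world axes, zero at the start; "wrist_torque": the same for the moment, N m; "grip_width": finger opening in m; "grip_force": force on a finger pad.
Only numpy, scipy, OpenCV 4.12 (cv2) and the standard library are available. Lean on these libraries where they do the work, as an engineer would, in place of code of your own. Each camera call takes 0.05 s, during which the arm holds its last target. There are 200 camera calls.

## Working session

There is one attempt and no reset: what is moved stays moved. The work goes in short steps, Python scripts to look and compute and a tool call to move; the robot and the scene stay as the last step left them, time stands still between calls to the robot, and variables do not carry over. Pictures are saved under pics/ and viewed, at most 10 in all, crops included, and the job is handed in when it is done.

Besides the shell and the picture viewer there is one more tool, called after "Emit:" in YAML: its name, and indented under it one key for each argument. carry_out: Moves the arm, as the interface text tells. Its arguments: {"type":"object","properties":{"series":{"type":"array"},"newtons":{"type":"number"}},"required":["series"]}

```bash
mkdir -p pics
cat > h.py <<'E'
from bench import *
import numpy as np, cv2
def grab(name,fn):
    m=camera_model(name); p,d=camera(name); cv2.imwrite('pics/%s.png'%fn,p)
    np.savez('pics/%s.npz'%fn,d=d,K=m['K'],k1=m['k1'],R=m['R'],t=m['t']); return p,d,m
def world(fn,u,v,z=None):
    f=np.load('pics/%s.npz'%fn); K=f['K']; D=np.array([f['k1'],0,0,0.])
    # drawn = ray*(1+k1 r^2): same as OpenCV radial
    x,y=cv2.undistortPoints(np.array([[[u,v]]],float),K,D)[0,0]
    R,t=f['R'],np.array(f['t']).ravel()
    if z is None:
        w=f['d'][int(v)-1:int(v)+2,int(u)-1:int(u)+2]; s=np.median(w[w>0])
    else:
        r=R.T@np.array([x,y,1]); c=-R.T@t; s=(z-c[2])/r[2]
    return R.T@(np.array([x,y,1])*s-t)
def cloud(fn):
    f=np.load('pics/%s.npz'%fn); d=f['d']; K=f['K']
    vv,uu=np.mgrid[0:400,0:640]
    p=cv2.undistortPoints(np.stack([uu,vv],-1).reshape(-1,1,2).astype(float),K,np.array([f['k1'],0,0,0.]))[:,0]
    X=np.c_[p,np.ones(len(p))]*d.reshape(-1,1)
    return ((X-np.array(f['t']).ravel())@f['R']).reshape(400,640,3), d>0
E
python3 - <<'E'
from h import *
o=observe();print(o['t'],o['ee_pos'],o['eef_rot'],o['grip_width'],o['ft_force'])
p,d,m=grab('top','top0'); p2,_,_=grab('side','side0')
print(m['K'],m['k1'],-np.array(m['R']).T@m['t'])
E
```

```text
0.0 [0.26508158 0.5651861  0.23031308] [-4.31054523e-04  2.17647840e-01  9.76026724e-01 -1.03231359e-03] 0.08554372662646621 [0.47640304 0.22946667 0.12226699]
[[413.31238093   0.         316.30832528]
 [  0.         413.31238093 199.93796718]
 [  0.           0.           1.        ]] -0.054442447993096804 [0.53642882 0.03397456 1.12366487]
```

View pics/top0.png

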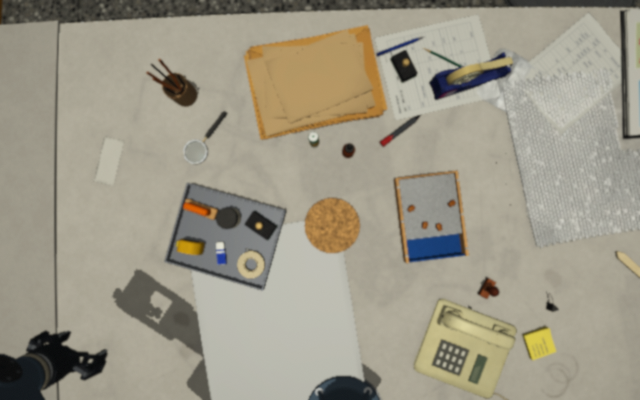

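View pics/side0.png

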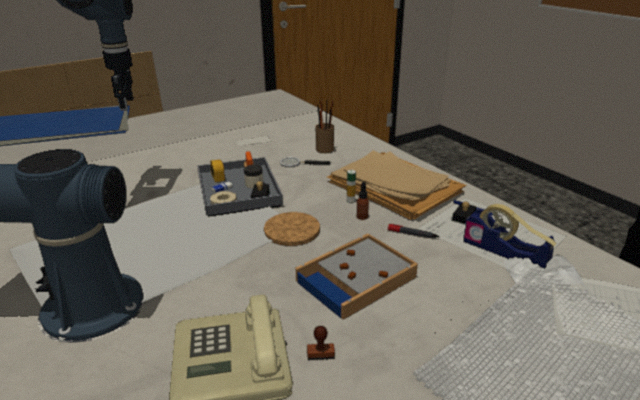

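The top view shows the tray at (227,236) with the orange grip at (198,208), in its far-left place. The cork pad is at (332,225), the board at (431,217), and the chips near (411,208), (451,203), (424,225) and (438,226). The side view agrees.

Run:
```python
from h import *
p=cv2.imread('pics/top0.png')
a=cv2.resize(p[175:295,160:290],None,fx=3,fy=3,interpolation=cv2.INTER_CUBIC)
b=cv2.resize(p[160:280,385:475],None,fx=4,fy=4,interpolation=cv2.INTER_CUBIC)
c=np.zeros((480,390+360,3),np.uint8);c[:360,:390]=a;c[:,390:]=b
cv2.imwrite('pics/crop0.png',c)
C,ok=cloud('top0')
hsv=cv2.cvtColor(p,cv2.COLOR_BGR2HSV)
# orange grip
def blob(mask,y0,y1,x0,x1):
    M=np.zeros((400,640),np.uint8);M[y0:y1,x0:x1]=mask[y0:y1,x0:x1];return M
m=blob(((hsv[...,0]<14)&(hsv[...,1]>170)&(hsv[...,2]>150)),195,225,180,222)
ys,xs=np.nonzero(m); P=C[m>0]; print('grip px',xs.mean(),ys.mean(),len(xs),'z med',np.median(P[:,2]))
W=np.array([world('top0',x,y,.077) for x,y in zip(xs,ys)])
print('grip c',W.mean(0),'rect',cv2.minAreaRect((W[:,:2]*1000).astype(np.float32)))
# cork
m=blob(((hsv[...,0]>8)&(hsv[...,0]<22)&(hsv[...,1]>90)),190,262,295,368)
ys,xs=np.nonzero(m);print('cork',world('top0',(xs.min()+xs.max())/2,(ys.min()+ys.max())/2,.016),len(xs),xs.min(),xs.max(),ys.min(),ys.max())
# blue trough
m=blob(((hsv[...,0]>95)&(hsv[...,0]<125)&(hsv[...,1]>150)),220,270,395,475)
ys,xs=np.nonzero(m);W=np.array([world('top0',x,y,.02) for x,y in zip(xs,ys)]);print('trough',cv2.minAreaRect((W[:,:2]*1000).astype(np.float32)))
# board heights
for u,v in[(431,200),(435,215),(398,215),(463,215),(430,175)]:print(u,v,C[v,u])
# chips
m=blob(((hsv[...,0]<20)&(hsv[...,1]>110)),182,235,404,459)
n,l,s,ce=cv2.connectedComponentsWithStats(m)
for i in range(1,n):
    if s[i,4]>4: print('chip',ce[i],s[i,4],world('top0',*ce[i],.038))
# board outer: by height 0.033..0.05
m=blob((C[...,2]>.036)&(C[...,2]<.05),160,275,385,475)
print('lips',cv2.minAreaRect((C[m>0][:,:2]*1000).astype(np.float32)))
m=blob((C[...,2]>.03)&(C[...,2]<.2),175,300,155,300)
print('tray',cv2.minAreaRect((C[m>0][:,:2]*1000).astype(np.float32)))
```

```text
grip px 194.79054054054055 208.82432432432432 148 z med 0.07908488545451897
grip c [0.55838518 0.37074611 0.077     ] rect ((558.497802734375, 370.50347900390625), (61.967166900634766, 16.21320343017578), 69.76441955566406)
cork [0.50854967 0.01960174 0.016     ] 2378 305 359 198 252
trough ((442.8831787109375, -250.78073120117188), (53.495880126953125, 137.16622924804688), 5.626850128173828)
431 200 [ 0.56918965 -0.24294673  0.03090215]
435 215 [ 0.52938345 -0.2530047   0.02825545]
398 215 [ 0.53145367 -0.15847662  0.00906689]
463 215 [ 0.52781127 -0.3236015   0.03949909]
430 175 [ 0.63489869 -0.24099151  0.03649323]
chip [457.51724138 188.27586207] 29 [ 0.59824785 -0.31197198  0.038     ]
chip [451.34482759 202.86206897] 29 [ 0.56029363 -0.29441995  0.038     ]
chip [410.65384615 208.11538462] 26 [ 0.5488795  -0.18712864  0.038     ]
chip [424.65384615 224.61538462] 26 [ 0.50490372 -0.22257661  0.038     ]
chip [438.72413793 226.48275862] 29 [ 0.49919894 -0.25933038  0.038     ]
lips ((526.9105224609375, -242.38169860839844), (224.0750732421875, 168.29380798339844), 5.142772197723389)
tray ((486.12591552734375, 305.63958740234375), (276.313720703125, 222.3131561279297), 73.13734436035156)
```

View pics/crop0.png

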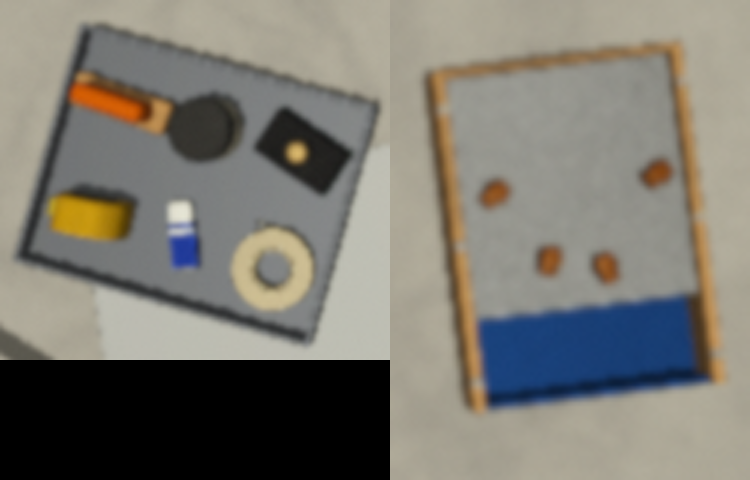

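The enlarged crop shows the orange grip in the tray's left corner, beside the black-lidded jar and behind the yellow tape measure. Two chips lie at the sides of the plate and two in the middle. I'll turn the tool, then go above the block.

Emit:
carry_out:
  series:
    - {"dp":[0,0,0],"twist":[0,0,0.043],"grip":60}
    - {"dp":[0,0,0],"twist":[0,0,0.043],"grip":60}
    - {"dp":[0,0,0],"twist":[0,0,0.043],"grip":60}
    - {"dp":[0,0,0],"twist":[0,0,0.043],"grip":60}
    - {"dp":[0,0,0],"twist":[0,0,0.043],"grip":60}
    - {"dp":[0,0,0],"twist":[0,0,0.043],"grip":60}
    - {"dp":[0,0,0],"twist":[0,0,0.043],"grip":60}
    - {"dp":[0,0,0],"twist":[0,0,0.043],"grip":60}
    - {"dp":[0,0,0],"twist":[0,0,0.043],"grip":60}
    - {"dp":[0,0,0],"twist":[0,0,0.043],"grip":60}
    - {"dp":[0,0,0],"twist":[0,0,0.043],"grip":60}

```text
t: 1.2
ee_pos: [0.2653, 0.5654, 0.2307]
eef_rot: [0.0, 0.822, 0.569, -0.001]
ft_force: [0.1, 0.4, -0.4]
grip_width: 0.0511
grip_force: 0.0
```

Emit:
carry_out:
  series:
    - {"dp":[-0.01,0.03,0],"twist":[0,0,0],"grip":60}
    - {"dp":[-0.01,0.043,0],"twist":[0,0,0],"grip":60}
    - {"dp":[-0.01,0.043,0],"twist":[0,0,0],"grip":60}
    - {"dp":[-0.01,0.043,0],"twist":[0,0,0],"grip":60}
    - {"dp":[-0.01,0.043,0],"twist":[0,0,0],"grip":60}
    - {"dp":[-0.01,0.043,0],"twist":[0,0,0],"grip":60}
    - {"dp":[-0.01,0.043,0],"twist":[0,0,0],"grip":60}
    - {"dp":[-0.01,0.043,0],"twist":[0,0,0],"grip":60}
    - {"dp":[-0.01,0.043,0],"twist":[0,0,0],"grip":60}
    - {"dp":[-0.01,0.043,0],"twist":[0,0,0],"grip":60}
    - {"dp":[0,0.01,0],"twist":[0,0,0],"grip":60}
    - {"dp":[0,0,0],"twist":[0,0,0],"grip":60}
    - {"dp":[0,0,0],"twist":[0,0,0],"grip":60}

```text
t: 2.5
ee_pos: [0.557, 0.3727, 0.2307]
eef_rot: [-0.001, 0.82, 0.572, -0.001]
ft_force: [-0.6, -0.2, -0.1]
grip_width: 0.0514
grip_force: 0.0
```

```bash
cat >> h.py <<'E'
from scipy.spatial.transform import Rotation as Ro
def rot(): q=observe()['eef_rot']; return Ro.from_quat([q[1],q[2],q[3],q[0]])
def yaw(): y=rot().as_matrix()[:,1]; return np.degrees(np.arctan2(y[1],y[0]))
def go(tx,ty,tz,yw=None):
    "whole move in dp/twist units; shift in the axes after the turn"
    o=observe(); Rm=rot().as_matrix()
    des=Rm
    if yw is not None:
        a=np.radians(yw); des=np.array([[-np.sin(a),np.cos(a),0],[np.cos(a),np.sin(a),0],[0,0,-1]]); 
        y=np.array([np.cos(a),np.sin(a),0]);z=np.array([0,0,-1]);des=np.c_[np.cross(y,z),y,z]
        print('twist',np.round(Ro.from_matrix(Rm.T@des).as_rotvec()/np.pi,4))
    D=np.array([tx,ty,tz])-o['ee_pos']; print('dp now',np.round(Rm.T@D/.8,4),'dp after',np.round(des.T@D/.8,4))
E
python3 - <<'E'
from h import *
o=observe();print(o['t'],o['ee_pos'],yaw(),o['grip_width'],o['ft_force'],o['q'])
p,d,m=grab('wrist','w0')
C,ok=cloud('w0');hsv=cv2.cvtColor(p,cv2.COLOR_BGR2HSV)
M=(hsv[...,0]<14)&(hsv[...,1]>150)&(C[...,2]>.072)&(C[...,2]<.09)&(abs(C[...,0]-.558)<.07)&(abs(C[...,1]-.37)<.07)
P=C[M];print(len(P));r=cv2.minAreaRect((P[:,:2]*1000).astype(np.float32));print(r,np.median(P[:,2]))
go(r[0][0]/1000,r[0][1]/1000,.12,-20.2)
E
```

```text
2.5 [0.55696201 0.37269043 0.23074552] -20.262279338985415 0.051435197998814686 [-0.60801586 -0.15691679 -0.12621643] [4.23006335e-01 5.91456625e-01 1.30934005e+00 7.33999151e-04
 1.24275576e+00 7.76411829e-01]
1353
((558.67626953125, 372.6802062988281), (64.24578094482422, 17.462820053100586), 69.36227416992188) 0.07986061269575716
twist [-0.0005  0.0002 -0.0001]
dp now [0.0006 0.0028 0.1386] dp after [0.0004 0.0026 0.1386]
```

View pics/w0.png

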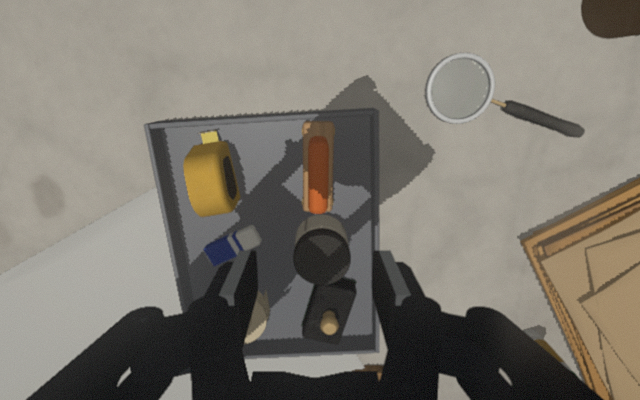

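The wrist view shows the grip upright and free at (318,175), about 55 mm from the tray wall, with space on both sides. I'll descend, close the fingers and lift.

Emit:
carry_out:
  series:
    - {"dp":[0,0.002,0.03],"twist":[0,0,0],"grip":60}
    - {"dp":[0,0,0.04],"twist":[0,0,0],"grip":60}
    - {"dp":[0,0,0.04],"twist":[0,0,0],"grip":60}
    - {"dp":[0,0,0.04],"twist":[0,0,0],"grip":60}
    - {"dp":[0,0,0.04],"twist":[0,0,0],"grip":60}
    - {"dp":[0,0,0.025],"twist":[0,0,0],"grip":60}
    - {"dp":[0,0,0.015],"twist":[0,0,0],"grip":60}
    - {"dp":[0,0,0],"twist":[0,0,0],"grip":60}
    - {"dp":[0,0,0],"twist":[0,0,0],"grip":60}
    - {"dp":[0,0,0],"twist":[0,0,0],"grip":0}
    - {"dp":[0,0,0],"twist":[0,0,0],"grip":0}
    - {"dp":[0,0,0],"twist":[0,0,0],"grip":0}
    - {"dp":[0,0,0],"twist":[0,0,0],"grip":0}
    - {"dp":[0,0,0],"twist":[0,0,0],"grip":0}
  newtons: 60

```text
t: 3.95
ee_pos: [0.5606, 0.3723, 0.0488]
eef_rot: [0.0, 0.821, 0.572, 0.001]
ft_force: [-0.8, 0.6, 6.3]
grip_width: 0.0172
grip_force: 59.7
```

Emit:
carry_out:
  series:
    - {"dp":[0,0,-0.01],"twist":[0,0,0],"grip":0}
    - {"dp":[0,0,-0.02],"twist":[0,0,0],"grip":0}
    - {"dp":[0,0,-0.03],"twist":[0,0,0],"grip":0}
    - {"dp":[0,0,-0.03],"twist":[0,0,0],"grip":0}
    - {"dp":[0,0,-0.03],"twist":[0,0,0],"grip":0}
    - {"dp":[0,0,-0.03],"twist":[0,0,0],"grip":0}
    - {"dp":[0,0,-0.02],"twist":[0,0,0],"grip":0}
    - {"dp":[0,0,0],"twist":[0,0,0],"grip":0}
    - {"dp":[0,0,0],"twist":[0,0,0],"grip":0}
    - {"dp":[0,0,0],"twist":[0,0,0],"grip":0}

```text
t: 4.95
ee_pos: [0.5587, 0.3713, 0.182]
eef_rot: [-0.0, 0.821, 0.572, -0.001]
ft_force: [-0.1, -0.8, -3.0]
grip_width: 0.0173
grip_force: 58.7
```

Run:
```python
from h import *
o=observe();print(o['t'],o['ee_pos'],yaw(),o['grip_width'],o['ft_force'])
p,d,m=grab('side','s1')
cv2.imwrite('pics/s1c.png',cv2.resize(p[20:260,120:360],None,fx=2.4,fy=2.4))
# board fit from the first top image
C,ok=cloud('top0')
S=np.zeros((400,640),bool);S[160:275,385:475]=1
P=C[S&(C[...,2]>.036)&(C[...,2]<.05)][:,:2]
r=cv2.minAreaRect((P*1000).astype(np.float32));print(r)
a=np.radians(5.3);b=np.array([.527,-.2425]);R=np.array([[np.cos(a),-np.sin(a)],[np.sin(a),np.cos(a)]])
for x,y in[(.082,-.027),(-.05,-.027),(.082,.027)]:
    w=b+R@[x,y];print(x,y,w);go(*w,.2,5.3)
```

```text
4.95 [0.55865038 0.37126097 0.18202332] -20.28518314662961 0.01731726407659802 [-0.08201753 -0.77221949 -3.01633562]
((526.9105224609375, -242.38169860839844), (224.0750732421875, 168.29380798339844), 5.142772197723389)
0.082 -0.027 [ 0.61114343 -0.26181018]
twist [-0.0009  0.0005 -0.1421]
dp now [-0.7196  0.3358 -0.0219] dp after [-0.794  -0.0078 -0.0227]
-0.05 -0.027 [ 0.47970777 -0.2740031 ]
twist [-0.0009  0.0005 -0.1421]
dp now [-0.7909  0.187  -0.0214] dp after [-0.794  -0.1728 -0.0227]
0.082 0.027 [ 0.60615542 -0.20804104]
twist [-0.0009  0.0005 -0.1421]
dp now [-0.6587  0.3066 -0.022 ] dp after [-0.7265 -0.0078 -0.0227]
```

View pics/s1c.png

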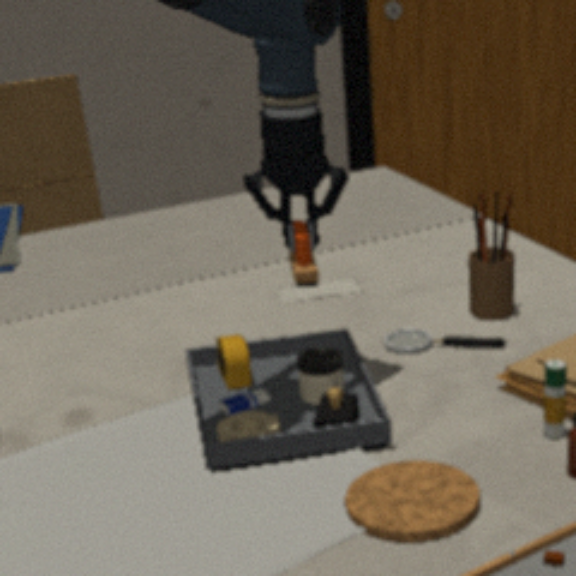

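The block hangs upright in the fingers and the other things in the tray haven't moved. I'll turn it and carry it to behind the chips in the right-hand lane.

Emit:
carry_out:
  series:
    - {"dp":[0,0,0],"twist":[0,0,-0.0355],"grip":0}
    - {"dp":[0,0,0],"twist":[0,0,-0.0355],"grip":0}
    - {"dp":[0,0,0],"twist":[0,0,-0.0355],"grip":0}
    - {"dp":[0,0,0],"twist":[0,0,-0.0355],"grip":0}
    - {"dp":[-0.02,-0.0005,0],"twist":[0,0,0],"grip":0}
    - {"dp":[-0.04,-0.0005,0],"twist":[0,0,0],"grip":0}
    - {"dp":[-0.05,-0.0005,0],"twist":[0,0,0],"grip":0}
    - {"dp":[-0.05,-0.0005,0],"twist":[0,0,0],"grip":0}
    - {"dp":[-0.05,-0.0005,0],"twist":[0,0,0],"grip":0}
    - {"dp":[-0.05,-0.0005,0],"twist":[0,0,0],"grip":0}
    - {"dp":[-0.05,-0.0005,0],"twist":[0,0,0],"grip":0}
    - {"dp":[-0.05,-0.0005,0],"twist":[0,0,0],"grip":0}
    - {"dp":[-0.05,-0.0005,0],"twist":[0,0,0],"grip":0}
    - {"dp":[-0.05,-0.0005,0],"twist":[0,0,0],"grip":0}
    - {"dp":[-0.05,-0.0005,0],"twist":[0,0,0],"grip":0}
    - {"dp":[-0.05,-0.0005,0],"twist":[0,0,0],"grip":0}
    - {"dp":[-0.05,-0.0005,0],"twist":[0,0,0],"grip":0}
    - {"dp":[-0.05,-0.0005,0],"twist":[0,0,0],"grip":0}
    - {"dp":[-0.05,-0.0005,0],"twist":[0,0,0],"grip":0}
    - {"dp":[-0.05,-0.0005,0],"twist":[0,0,0],"grip":0}

```text
t: 7.0
ee_pos: [0.6078, -0.2366, 0.1826]
eef_rot: [-0.001, 0.675, 0.738, -0.0]
ft_force: [0.3, -0.5, -2.3]
grip_width: 0.0174
grip_force: 58.7
```

Emit:
carry_out:
  series:
    - {"dp":[-0.03,0,0],"twist":[0,0,0],"grip":0}
    - {"dp":[0,0,0],"twist":[0,0,0],"grip":0}
    - {"dp":[0,0,0],"twist":[0,0,0],"grip":0}
    - {"dp":[0,0,0],"twist":[0,0,0],"grip":0}

```text
t: 7.4
ee_pos: [0.6104, -0.2571, 0.1827]
eef_rot: [-0.001, 0.674, 0.739, -0.0]
ft_force: [-0.1, -0.1, -2.0]
grip_width: 0.0169
grip_force: 58.7
```

Run:
```python
from h import *
o=observe();print(o['t'],o['ee_pos'],yaw(),o['grip_width'],o['ft_force'])
p,d,m=grab('wrist','w2')
```

```text
7.4 [ 0.61042647 -0.25710883  0.18266589] 5.239027253863829 0.016896526277222726 [-0.08840514 -0.07363918 -1.95437762]
```

View pics/w2.png

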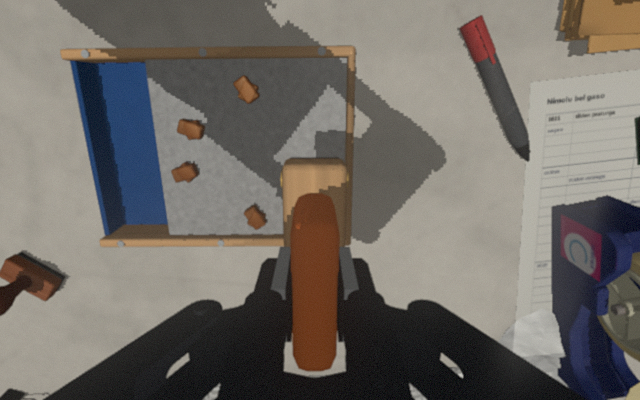

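The wrist view shows the block held square to the board. The chips are at (246,90), (190,129), (184,173) and (255,216). The lip's inner edges are near row 57 (+y), row 238 (-y) and column 348 (far end).

Run:
```python
from h import *
n='w2'
pl=[world(n,*q,.040)[:2] for q in[(160,57),(250,56),(340,55)]]
mi=[world(n,*q,.040)[:2] for q in[(120,237),(200,236),(270,236)]]
fa=[world(n,*q,.040)[:2] for q in[(348,65),(347,120),(346,145)]]
ed=[world(n,*q,.030)[:2] for q in[(148,70),(158,150),(167,230)]]
for k in(pl,mi,fa,ed):
    k=np.array(k);v=k[-1]-k[0];print(np.round(k,4).tolist(),np.degrees(np.arctan2(v[1],v[0])))
print('base end',[world(n,*q,.172)[:2] for q in[(284,162),(348,162)]], 'depth z',world(n,316,175), 'plate',world(n,200,210),world(n,230,180))
C,ok=cloud(n)
hsv=cv2.cvtColor(cv2.imread('pics/w2.png'),cv2.COLOR_BGR2HSV)
R=Ro.from_euler('z',-5.2,degrees=True).as_matrix()[:2,:2]
for q in[(246,90),(190,129),(184,173),(255,216)]:
    w=world(n,*q,.038)[:2];print('chip',w,R@(w-[.527,-.2425]))
```

```text
[[0.4828, -0.1688], [0.5513, -0.1621], [0.6193, -0.1553]] 5.651730585304224
[[0.4409, -0.3227], [0.5123, -0.3151], [0.5742, -0.3094]] 5.6934626470514385
[[0.6262, -0.1619], [0.6303, -0.203], [0.6319, -0.223]] -84.73516859800336
[[0.4686, -0.179], [0.474, -0.2431], [0.479, -0.3166]] -85.69220237418584
base end [array([ 0.59166817, -0.21314728]), array([ 0.62012404, -0.2105611 ])] depth z [ 0.60642575 -0.21761124  0.17275797] plate [ 0.50968955 -0.29387049  0.03115248] [ 0.53583004 -0.26384535  0.0305968 ]
chip [ 0.54867868 -0.18728308] [0.02659391 0.05302488]
chip [ 0.5042246  -0.22173033] [-0.02079926  0.02274838]
chip [ 0.49859201 -0.25913258] [-0.02979853 -0.01398943]
chip [ 0.55994932 -0.29242926] [ 0.02828849 -0.05271005]
```

```bash
cat >> h.py <<'E'
BR=Ro.from_euler('z',5.4,degrees=True).as_matrix()[:2,:2]; BC=np.array([.5245,-.2395])
def bgo(x,y,z,yw=5.4): w=BC+BR@[x,y]; go(*w,z,yw)
def bpos(): return BR.T@(observe()['ee_pos'][:2]-BC)
E
python3 - <<'E'
from h import *
print(bpos());bgo(.083,-.027,.067)
E
```

```text
[ 0.08422696 -0.02535682]
twist [-0.0004 -0.0004 -0.0006]
dp now [-0.0022 -0.0013  0.1448] dp after [-0.0021 -0.0015  0.1448]
```

Emit:
carry_out:
  series:
    - {"dp":[-0.002,-0.0015,0.02],"twist":[0,0,-0.0006],"grip":0}
    - {"dp":[0,0,0.03],"twist":[0,0,0],"grip":0}
    - {"dp":[0,0,0.03],"twist":[0,0,0],"grip":0}
    - {"dp":[0,0,0.03],"twist":[0,0,0],"grip":0}
    - {"dp":[0,0,0.02],"twist":[0,0,0],"grip":0}
    - {"dp":[0,0,0.01],"twist":[0,0,0],"grip":0}
    - {"dp":[0,0,0.005],"twist":[0,0,0],"grip":0}
    - {"dp":[0,0,0],"twist":[0,0,0],"grip":0}
    - {"dp":[0,0,0],"twist":[0,0,0],"grip":0}

```text
t: 8.35
ee_pos: [0.6112, -0.2602, 0.0684]
eef_rot: [0.001, 0.673, 0.74, 0.0]
ft_force: [-0.4, -0.2, -2.3]
grip_width: 0.0171
grip_force: 58.7
```

Run:
```python
from h import *
print(bpos(),yaw(),observe()['ft_force']);bgo(-.048,-.027,.0655)
```

```text
[ 0.08434266 -0.02875873] 5.392481363808856 [-0.35827143 -0.23363301 -2.31373989]
twist [ 0.0005  0.0004 -0.    ]
dp now [ 0.0022 -0.1654  0.0033] dp after [ 0.0022 -0.1654  0.0036]
```

Emit:
carry_out:
  series:
    - {"dp":[0.0015,0,0.003],"twist":[0,0,0],"grip":0}
    - {"dp":[0,-0.01,0],"twist":[0,0,0],"grip":0}
    - {"dp":[0,-0.012,0],"twist":[0,0,0],"grip":0}
    - {"dp":[0,-0.012,0],"twist":[0,0,0],"grip":0}
    - {"dp":[0,-0.012,0],"twist":[0,0,0],"grip":0}
    - {"dp":[0,-0.012,0],"twist":[0,0,0],"grip":0}
    - {"dp":[0,-0.012,0],"twist":[0,0,0],"grip":0}
    - {"dp":[0,-0.012,0],"twist":[0,0,0],"grip":0}
    - {"dp":[0,-0.012,0],"twist":[0,0,0],"grip":0}
    - {"dp":[0,-0.012,0],"twist":[0,0,0],"grip":0}
    - {"dp":[0,-0.012,0],"twist":[0,0,0],"grip":0}
    - {"dp":[0,-0.012,0],"twist":[0,0,0],"grip":0}
    - {"dp":[0,-0.012,0],"twist":[0,0,0],"grip":0}
    - {"dp":[0,-0.012,0],"twist":[0,0,0],"grip":0}
    - {"dp":[0,-0.011,0],"twist":[0,0,0],"grip":0}
    - {"dp":[0,0,0],"twist":[0,0,0],"grip":0}
    - {"dp":[0,0,0],"twist":[0,0,0],"grip":0}

```text
t: 10.05
ee_pos: [0.4789, -0.2713, 0.065]
eef_rot: [0.0, 0.673, 0.739, 0.0]
ft_force: [-0.0, -0.4, -1.9]
grip_width: 0.017
grip_force: 58.7
```

Emit:
carry_out:
  series:
    - {"dp":[0,0,-0.02],"twist":[0,0,0],"grip":0}
    - {"dp":[0,0,-0.035],"twist":[0,0,0],"grip":0}
    - {"dp":[0,0,-0.035],"twist":[0,0,0],"grip":0}
    - {"dp":[0,0.02,-0.02],"twist":[0,0,0],"grip":0}
    - {"dp":[0.02,0.04,0],"twist":[0,0,0],"grip":0}
    - {"dp":[0.03,0.045,0],"twist":[0,0,0],"grip":0}
    - {"dp":[0.018,0.04,0],"twist":[0,0,0],"grip":0}
    - {"dp":[0,0.02,0],"twist":[0,0,0],"grip":0}
    - {"dp":[0,0,0],"twist":[0,0,0],"grip":0}
    - {"dp":[0,0,0],"twist":[0,0,0],"grip":0}

```text
t: 11.05
ee_pos: [0.6049, -0.204, 0.1525]
eef_rot: [-0.001, 0.673, 0.74, -0.0]
ft_force: [-0.8, -0.4, -1.0]
grip_width: 0.0172
grip_force: 59.0
```

Run:
```python
from h import *
print(bpos(),yaw(),observe()['ee_pos'],observe()['ft_force']);bgo(.083,.0275,.066)
grab('wrist','w3')
```

```text
[0.0833965  0.02775535] 5.445961246857154 [ 0.60491437 -0.20401952  0.15248385] [-0.78297    -0.42129911 -0.98564178]
twist [-0.0004 -0.0001  0.0003]
dp now [-0.0004 -0.0004  0.1081] dp after [-0.0003 -0.0005  0.1081]
```

View pics/w3.png

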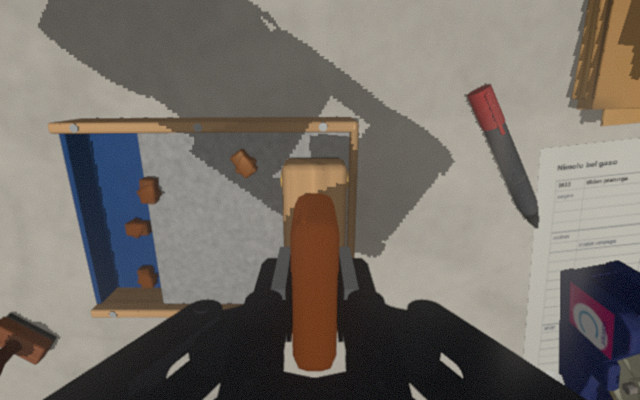

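The first pass dropped two chips into the trough, at (137,228) and (147,276). A third sits at the plate's edge at (149,190), and the fourth is at (244,163). I'll sweep the left lane next.

Emit:
carry_out:
  series:
    - {"dp":[-0.003,0,0.02],"twist":[0,0,0],"grip":0}
    - {"dp":[0,0,0.03],"twist":[0,0,0],"grip":0}
    - {"dp":[0,0,0.03],"twist":[0,0,0],"grip":0}
    - {"dp":[0,0,0.018],"twist":[0,0,0],"grip":0}
    - {"dp":[0,0,0.01],"twist":[0,0,0],"grip":0}
    - {"dp":[0,0,0],"twist":[0,0,0],"grip":0}
    - {"dp":[0,0,0],"twist":[0,0,0],"grip":0}

```text
t: 11.8
ee_pos: [0.6058, -0.2074, 0.0672]
eef_rot: [0.001, 0.673, 0.739, 0.0]
ft_force: [0.0, -1.2, -1.9]
grip_width: 0.0167
grip_force: 58.9
```

Emit:
carry_out:
  series:
    - {"dp":[0,-0.01,0.001],"twist":[0,0,0],"grip":0}
    - {"dp":[0,-0.012,0],"twist":[0,0,0],"grip":0}
    - {"dp":[0,-0.012,0],"twist":[0,0,0],"grip":0}
    - {"dp":[0,-0.012,0],"twist":[0,0,0],"grip":0}
    - {"dp":[0,-0.012,0],"twist":[0,0,0],"grip":0}
    - {"dp":[0,-0.012,0],"twist":[0,0,0],"grip":0}
    - {"dp":[0,-0.012,0],"twist":[0,0,0],"grip":0}
    - {"dp":[0,-0.012,0],"twist":[0,0,0],"grip":0}
    - {"dp":[0,-0.012,0],"twist":[0,0,0],"grip":0}
    - {"dp":[0,-0.012,0],"twist":[0,0,0],"grip":0}
    - {"dp":[0,-0.012,0],"twist":[0,0,0],"grip":0}
    - {"dp":[0,-0.012,0],"twist":[0,0,0],"grip":0}
    - {"dp":[0,-0.012,0],"twist":[0,0,0],"grip":0}
    - {"dp":[0,-0.012,0],"twist":[0,0,0],"grip":0}
    - {"dp":[0,-0.012,0],"twist":[0,0,0],"grip":0}
    - {"dp":[0,0,0],"twist":[0,0,0],"grip":0}
    - {"dp":[0,0,0],"twist":[0,0,0],"grip":0}

```text
t: 13.5
ee_pos: [0.4637, -0.2205, 0.0658]
eef_rot: [0.0, 0.673, 0.739, 0.0]
ft_force: [0.7, 0.1, -1.9]
grip_width: 0.0171
grip_force: 58.9
```

Emit:
carry_out:
  series:
    - {"dp":[0,0,-0.02],"twist":[0,0,0],"grip":0}
    - {"dp":[0,0,-0.035],"twist":[0,0,0],"grip":0}
    - {"dp":[0,0,-0.035],"twist":[0,0,0],"grip":0}
    - {"dp":[0,0.01,-0.02],"twist":[0,0,0],"grip":0}
    - {"dp":[0,0.04,0],"twist":[0,0,0],"grip":0}
    - {"dp":[0,0.04,0],"twist":[0,0,0],"grip":0}
    - {"dp":[0,0.03,0],"twist":[0,0,0],"grip":0}
    - {"dp":[0,0,0],"twist":[0,0,0],"grip":0}
    - {"dp":[0,0,0],"twist":[0,0,0],"grip":0}

```text
t: 14.4
ee_pos: [0.5593, -0.2107, 0.1533]
eef_rot: [-0.0, 0.673, 0.74, -0.0]
ft_force: [0.1, -0.1, -2.4]
grip_width: 0.0168
grip_force: 59.1
```

Run:
```python
from h import *
p,d,m=grab('wrist','w4')
print(bpos(),yaw(),observe()['ee_pos'],observe()['ft_force'])
# cork from first top image, by height and colour together
c=world('top0',332,225,.016);print(c)
P=cv2.imread('pics/top0.png');hsv=cv2.cvtColor(P,cv2.COLOR_BGR2HSV)
M=np.zeros((400,640),np.uint8);M[190:262,295:368]=((hsv[...,0]>8)&(hsv[...,0]<22)&(hsv[...,1]>90))[190:262,295:368]
k=max(cv2.findContours(M,0,2)[0],key=cv2.contourArea);e=cv2.fitEllipse(k);print(e,world('top0',*e[0],.016))
go(*world('top0',*e[0],.016)[:2],.152,5.4)
```

```text
[0.03648393 0.02552069] 5.42084400597514 [ 0.55842031 -0.21065913  0.15322317] [-0.50406743  0.52691597 -2.77585618]
[0.50854967 0.01960174 0.016     ]
((331.8431701660156, 224.98080444335938), (53.95033264160156, 54.34235382080078), 128.8567352294922) [0.50860963 0.02001983 0.016     ]
twist [-0.0005 -0.0003  0.0001]
dp now [ 0.2929 -0.0347  0.0019] dp after [ 0.2929 -0.0349  0.0015]
```

View pics/w4.png

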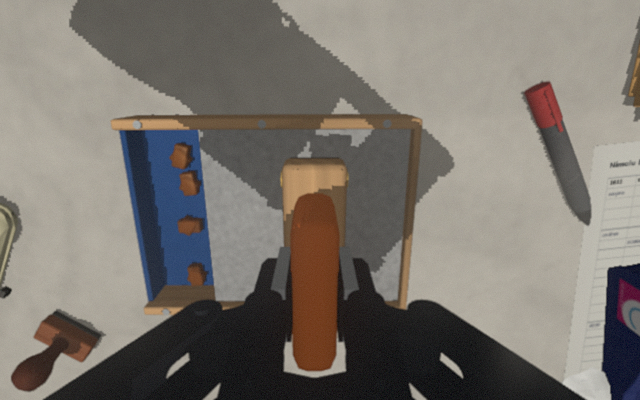

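All four chips are now in the trough, at (181,155), (189,182), (189,226) and (197,272). I'll check their heights and carry the block over the cork pad.

Emit:
carry_out:
  series:
    - {"dp":[0.015,-0.002,0],"twist":[0,0,0],"grip":0}
    - {"dp":[0.03,-0.004,0],"twist":[0,0,0],"grip":0}
    - {"dp":[0.04,-0.005,0],"twist":[0,0,0],"grip":0}
    - {"dp":[0.045,-0.005,0],"twist":[0,0,0],"grip":0}
    - {"dp":[0.045,-0.005,0],"twist":[0,0,0],"grip":0}
    - {"dp":[0.045,-0.005,0],"twist":[0,0,0],"grip":0}
    - {"dp":[0.04,-0.005,0],"twist":[0,0,0],"grip":0}
    - {"dp":[0.025,-0.003,0],"twist":[0,0,0],"grip":0}
    - {"dp":[0.008,-0.001,0],"twist":[0,0,0],"grip":0}
    - {"dp":[0,0,0],"twist":[0,0,0],"grip":0}
    - {"dp":[0,0,0],"twist":[0,0,0],"grip":0}

```text
t: 15.55
ee_pos: [0.5096, 0.0188, 0.1539]
eef_rot: [0.0, 0.673, 0.739, 0.0]
ft_force: [0.1, -0.4, -2.0]
grip_width: 0.0173
grip_force: 59.1
```

Run:
```python
from h import *
for q in[(181,155),(189,182),(189,226),(197,272)]:
    w=world('w4',*q);print('chip',BR.T@(w[:2]-BC),w[2])
p,d,m=grab('wrist','w5'); C,ok=cloud('w5'); hsv=cv2.cvtColor(p,cv2.COLOR_BGR2HSV)
M=(C[...,2]>.009)&(C[...,2]<.024)&(hsv[...,1]>70)&(np.hypot(C[...,0]-.5085,C[...,1]-.02)<.1)
P=C[M][:,:2];print(len(P),P.min(0),P.max(0),np.median(C[M][:,2]))
# circle: outer points by angle, least squares
a=np.arctan2(P[:,1]-.02,P[:,0]-.5085);r=np.hypot(P[:,1]-.02,P[:,0]-.5085)
for b in range(-180,180,30):
    s=(np.degrees(a)>=b)&(np.degrees(a)<b+30); print(b+15,s.sum(),np.percentile(r[s],99).round(4) if s.any() else '')
print(yaw(),observe()['ee_pos']);go(.5085,.02,.055)
```

```text
chip [-0.0724855   0.04986098] 0.014733606489185447
chip [-0.06837613  0.02713282] 0.014801396583012674
chip [-0.07253909 -0.01221898] 0.01513237155807967
chip [-0.0704457  -0.05745915] 0.014470283804712816
17669 [ 0.43435122 -0.04674127] [0.58190189 0.09536843] 0.016625580025034413
-165 1627 0.0731
-135 1315 0.073
-105 222 0.0729
-75 0 
-45 995 0.072
-15 1521 0.0723
15 1735 0.0734
45 1917 0.0742
75 2208 0.0749
105 2263 0.075
135 2045 0.0748
165 1821 0.0741
5.325144494292446 [0.50983096 0.01848069 0.15386662]
dp now [ 0.0021 -0.0016  0.1236] dp after [ 0.0021 -0.0016  0.1236]
```

Emit:
carry_out:
  series:
    - {"dp":[0.002,-0.0015,0.02],"twist":[0,0,0],"grip":0}
    - {"dp":[0,0,0.03],"twist":[0,0,0],"grip":0}
    - {"dp":[0,0,0.03],"twist":[0,0,0],"grip":0}
    - {"dp":[0,0,0.025],"twist":[0,0,0],"grip":0}
    - {"dp":[0,0,0.012],"twist":[0,0,0],"grip":0}
    - {"dp":[0,0,0.006],"twist":[0,0,0],"grip":0}
    - {"dp":[0,0,0.002],"twist":[0,0,0],"grip":0}
    - {"dp":[0,0,0],"twist":[0,0,0],"grip":0}
    - {"dp":[0,0,0],"twist":[0,0,0],"grip":0}

```text
t: 16.5
ee_pos: [0.5087, 0.0208, 0.0545]
eef_rot: [0.001, 0.673, 0.74, 0.0]
ft_force: [-0.1, 0.7, -2.7]
grip_width: 0.0173
grip_force: 59.1
```

Emit:
carry_out:
  series:
    - {"dp":[0,0,0.001],"twist":[0,0,0],"grip":0}
    - {"dp":[0,0,0.001],"twist":[0,0,0],"grip":0}
    - {"dp":[0,0,0],"twist":[0,0,0],"grip":0}
    - {"dp":[0,0,0],"twist":[0,0,0],"grip":0}

```text
t: 16.9
ee_pos: [0.508, 0.021, 0.0522]
eef_rot: [0.0, 0.673, 0.74, 0.0]
ft_force: [0.1, -1.0, -1.7]
grip_width: 0.017
grip_force: 59.1
```

Emit:
carry_out:
  series:
    - {"dp":[0,0,0.001],"twist":[0,0,0],"grip":0}
    - {"dp":[0,0,0],"twist":[0,0,0],"grip":0}
    - {"dp":[0,0,0.001],"twist":[0,0,0],"grip":0}
    - {"dp":[0,0,0],"twist":[0,0,0],"grip":0}
    - {"dp":[0,0,0],"twist":[0,0,0],"grip":0}

```text
t: 17.4
ee_pos: [0.5079, 0.021, 0.0504]
eef_rot: [-0.0, 0.673, 0.74, -0.0]
ft_force: [-0.3, -0.5, -1.2]
grip_width: 0.0169
grip_force: 59.1
```

Emit:
carry_out:
  series:
    - {"dp":[0,0,0.001],"twist":[0,0,0],"grip":0}
    - {"dp":[0,0,0],"twist":[0,0,0],"grip":0}
    - {"dp":[0,0,0.0005],"twist":[0,0,0],"grip":0}
    - {"dp":[0,0,0],"twist":[0,0,0],"grip":0}
    - {"dp":[0,0,0],"twist":[0,0,0],"grip":0}

```text
t: 17.9
ee_pos: [0.508, 0.0209, 0.0498]
eef_rot: [0.0, 0.673, 0.74, 0.0]
ft_force: [-2.1, -0.0, 5.6]
grip_width: 0.0171
grip_force: 60.1
```

The foot is on the pad: the vertical force went from -1 N to +6 N. I'll open the fingers and withdraw.

Emit:
carry_out:
  series:
    - {"dp":[0,0,0],"twist":[0,0,0],"grip":30}
    - {"dp":[0,0,0],"twist":[0,0,0],"grip":45}
    - {"dp":[0,0,0],"twist":[0,0,0],"grip":60}
    - {"dp":[0,0,0],"twist":[0,0,0],"grip":60}
    - {"dp":[0,0,0],"twist":[0,0,0],"grip":60}
    - {"dp":[0,0,-0.01],"twist":[0,0,0],"grip":60}
    - {"dp":[0,0,-0.03],"twist":[0,0,0],"grip":60}
    - {"dp":[0,0,-0.04],"twist":[0,0,0],"grip":60}
    - {"dp":[0,0,-0.04],"twist":[0,0,0],"grip":60}
    - {"dp":[0,0,-0.04],"twist":[0,0,0],"grip":60}
    - {"dp":[0,0,-0.02],"twist":[0,0,0],"grip":60}
    - {"dp":[0,0,0],"twist":[0,0,0],"grip":60}
    - {"dp":[0,0,0],"twist":[0,0,0],"grip":60}

```text
t: 19.2
ee_pos: [0.5077, 0.0211, 0.1934]
eef_rot: [0.0, 0.673, 0.74, 0.0]
ft_force: [0.6, -0.1, 0.5]
grip_width: 0.0513
grip_force: 0.0
```

Run:
```python
from h import *
p,d,m=grab('wrist','w6'); grab('side','s6')
s=cv2.imread('pics/s6.png')
cv2.imwrite('pics/fin.png',np.hstack([cv2.resize(p,(400,250)),cv2.resize(s[180:330,220:460],(400,250))]))
C,ok=cloud('w6');hsv=cv2.cvtColor(p,cv2.COLOR_BGR2HSV)
M=(hsv[...,0]<14)&(hsv[...,1]>150)&(C[...,2]>.072)&(C[...,2]<.09)
P=C[M];print(len(P),cv2.minAreaRect((P[:,:2]*1000).astype(np.float32)),np.median(P[:,2]))
```

```text
1762 ((506.7638244628906, 21.556427001953125), (17.547128677368164, 63.558380126953125), 5.806387424468994) 0.08076623566161552
```

View pics/fin.png

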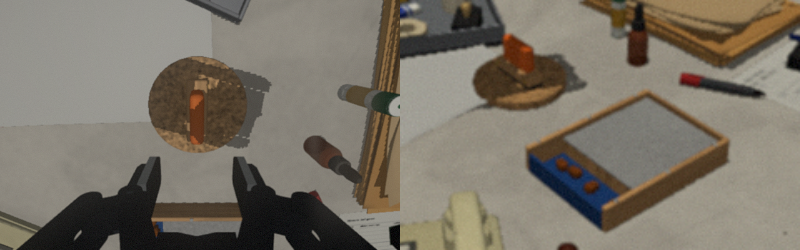

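The left half shows the block upright in the middle of the cork pad, released. The right half shows an empty plate and chips in the trough: three are visible and the fourth is hidden behind the lip.

```bash
python3 -c "
from bench import *
print(job_done())"
```

```text
the job is handed in; nothing more can be done
None
```

I handed the job in at about 19 s of the 51 s allowed: all four chips are in the trough, and the block stands released and upright about 2 mm from the middle of the cork pad; the judge's verdict was not shown.

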